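# Index the dosing funnel over the drip bowl

### The arm

A 6-joint arm with a two-finger parallel gripper is mounted at the origin on a cart in front of the work surface, level with it; the furniture and walls round the work are solid. World frame = base frame: x ahead of the robot, y to its left, z up, the work surface at z = 0. Lengths are in m, angles in rad, forces in N, time in s.
With the tool pointing down it reaches from about 0.35 to 0.975 m from the base axis. Payload 4.9 kg.
Tool frame: the origin (TCP) lies at the very end of the fingers, on their centre line; the grasp point (between the pads) lies env.tcp_to_grasp behind it (env.tcp_to_grasp is the distance from the TCP to the grasp point, in m); z points along the fingers, y is the line along which they close (so a half turn about z gives the same grasp; the last joint's range is limited). The gripper opens to 85 mm and grips with 20 to 120 N. Pads are 22 mm wide; open, the fingers measure 114 mm over their backs; the gripper's body (76 mm by 85 mm) begins 54 mm behind the grasp point. The pads swing forward as they close: fully open they stand 13 mm farther back than shut.
Start: joints at [1.135, 0.053, 1.613, -0, 1.476, -0.119], TCP at [0.195, 0.594, 0.231] pointing down, gripper open.
Joint ranges: [-3.01, 3.01], [-1.01, 2.22], [0.06, 2.58], [-1.02, 4.17], [0.09, 2.62], [-3.14, 3.14]. Speed limits (rad/s): [2.57, 2.57, 3.14, 3.14, 3.14, 3.14].

### API

Orientations are given as a 3x3 rotation matrix whose columns are the frame's x, y, z axes.
In Python, from workcell import env, open_gripper, close_gripper, planner, sense, imaging gives the robot as it stands. Calls block until the motion is done:
- env.move_ptp(position, orientation): joint-space move of the TCP to a pose.
- env.move_l(position, frame=None, max_speed=0.15): straight line of the TCP; frame=None keeps the orientation; max_speed is the mean speed in m/s.
- env.goto_joints(angles): joint-space move.
- open_gripper() and close_gripper(): open the fingers fully, or close them until they stop; the grip force is fixed at half the most.
- env.dwell(seconds).
- planner.ik(position, orientation): joint angles nearest the present ones, or None.
- sense(): the state.
- imaging.camera(name): name is "scene" or "top" or "wrist"; returns a dict with "img" (384x512x3 uint8, red, green, blue), "intrinsics" (3x3 intrinsics, pixels), "rvec" (rotation vector, rad) and "tvec" (3), from world to camera coordinates, as OpenCV has them. Camera axes: x right, y down, z forward; pixel columns grow to the right and rows downward; lengths in m; the calibration is good to about 2 mm. A picture is of the moment at which its call begins. There is no depth.
A pose or a line that the arm cannot do raises env.IKError and nothing moves.
- env.finish_job(): hands the job in; it is judged then, once.
The state is a dict: "t": time; "q": joint angles; "joint_velocities": joint speeds; "joint_efforts": joint torques, N m; "ee_pos": TCP position; "orientation": TCP orientation; "contact_force": force on the tool from outside, world axes, zero at the start; "torque": the same for the moment, N m; "width": finger opening in m; "grasp_force": force on a finger pad.
Only numpy, scipy, OpenCV 4.12 (cv2) and the standard library are available. Lean on these libraries where they do the work, as an engineer would, in place of code of your own. Each camera call takes 0.05 s, during which the arm holds its last target. There are 200 camera calls.

### The job

The mould under the dosing funnel is full. Without gripping it, hook a fingertip under the pull ring of the stand's spring index pin, lift the pin out of its hole, swing the arm one hole so that the spout stands over the small steel bowl to drip, and let the pin drop fully home in that hole. Do not touch the funnel itself, pick nothing up, and leave the bowl, mug, mould, scissors and piping nozzle where they are.

Things in the scene. Friction and masses are not known exactly. Their poses are not given: they have to be found in the camera images.
- stand: Fixed steel funnel stand. Origin: on the table, on the upright pivot axis. Its +x axis points away from the robot to the mould, +y to the left station. Foot 150x120x12 mm (x -95 to 55 mm). Column of 32 mm, then a horizontal index sector (top at z 93 mm, 10 mm thick, radius 104 mm, on the -x side) with three 12 mm holes on an 85 mm radius: one at -x, one 45 deg to either side of it.
- funnel_arm (a joint): Angle (rad) of the arm on the stand about the upright pivot, counter-clockwise seen from above positive. 0 = middle hole (start), +0.785 = spout over the stand's left station, -0.785 = right station; stops at +-1.0. The funnel is on the far end (180 mm from the pivot) and the pin on the near tail (85 mm from the pivot, opposite side), so the ring goes right when the spout goes left. Friction about 0.12 N m. Play in a hole about +-0.015.
- index_pin (a joint): Lift (m) of the spring index pin: 0 = fully home in a hole, at 0.011 its round nose clears the sector, 0.020 = end of travel. Spring 5 N at home, 9 N at full lift. Let go between holes it rides on the sector at 0.011 and snaps in when pushed over a hole.
- ring_pin: The index pin with its welded pull ring, one steel part. Origin: on the table plane under the pin when home. It is to be hooked, not gripped: more than 35 N of finger contact on it in all (a grip counts both fingers) fails.
- pull_ring (a point): Centre of the pin's upright round pull ring: 50 mm inner diameter, wire 7 mm thick, welded to the pin, about 177 mm above the table when home; rises with the pin and swings with the arm. This frame's x axis is the axis of the opening (level, towards the pivot), z up. Below it: plunger housing top at z 137 mm, tail bar 24 mm wide with top at z 112 mm. Pivot sleeve 38 mm thick, to z 196 mm, 85 mm beyond the ring.
- spout (a point): Centre of the lower end of the funnel's spout, 102 mm above the table.
- funnel: Steel dosing funnel on the arm, 110 mm wide at the rim, from z 102 mm to 267 mm (black knob of the plug rod). Origin at the spout. Not to be touched.
- bowl: Small low steel bowl with some chocolate drops, 117 mm across, 45 mm high, at the left or the right station, loose. Origin: centre of its foot.
- mug: Mug with handle, 82 mm across, 89 mm high, at the other station, loose. Origin at its foot, 15 mm from the cup's centre, towards the handle.
- mould: Filled praline mould, 210x116x19 mm, lying under the middle station, loose. Origin: centre of its underside.
- scissors: Scissors, 86x182x8 mm, lying on the table nearer the robot, loose. Origin: centre of underside.
- nozzle: Conical steel piping nozzle, 30 mm wide, 40 mm high, standing on the table nearer the robot, loose. Origin: centre of its foot.
Things that resemble listed ones, but are neither listed nor needed, are in the scene too. There is more than one size of the bowl; the one meant has the size given above.

How it is judged:
By the outcome, as a careful person would: the job done as asked, in the order asked, and still so for the second after the job is handed in, with the robot touching nothing.
It also fails if it takes over 42 s, if anything falls off the work surface, if the arm or the gripper's body presses on something with over 40 N, if the wrist force passes 120 N, or if a joint passes its speed limit or range.

## Working session

There is one attempt and no reset: what is moved stays moved. The work goes in short steps, each a Python script; the robot and the scene stay as the last script left them, time stands still between calls to the robot, and variables do not carry over. Pictures are saved under pics/ and viewed, at most 10 in all, crops included, and the job is handed in when it is done.

```bash
ls; mkdir -p pics
python3 - <<'E'
from workcell import env, imaging, sense
import cv2,numpy as np
for n in("scene","top"):
    c=imaging.camera(n); cv2.imwrite(f"pics/{n}0.png",cv2.resize(c["img"][:,:,::-1],(800,600),interpolation=cv2.INTER_CUBIC)); np.savez(f"{n}0.npz",**c)
    R=cv2.Rodrigues(c["rvec"])[0]; print(n,-R.T@c["tvec"].ravel(), R[2], c["intrinsics"][0])
print(env.tcp_to_grasp, sense())
E
```

```text
pics
scene [-0.20712498 -0.47036238  0.51204443] [ 0.82040887  0.42611067 -0.38125973] [363.80220734   0.         262.02982123]
top [ 0.45728074 -0.05099947  1.23429851] [ 0.12128971  0.01711467 -0.99246959] [407.58315642   0.         253.48670469]
0.0187 {'t': 0.1, 'q': array([ 1.13500328e+00,  5.32973639e-02,  1.61415561e+00,  2.56304471e-05,
        1.47600832e+00, -1.18988931e-01]), 'joint_velocities': array([-1.15490659e-03, -4.55426714e-05, -1.68121528e-03, -1.50094580e-03,
        1.91771984e-03,  4.83710644e-04]), 'joint_efforts': array([ 3.04148052e-04, -3.94899952e+01, -3.71365142e+01, -1.63020295e-04,
        3.91631547e-03,  5.49244277e-06]), 'ee_pos': array([0.1944533 , 0.59338661, 0.23018256]), 'orientation': array([[-9.50235024e-01,  3.11532887e-01, -8.11937492e-04],
       [ 3.11533847e-01,  9.50233566e-01, -1.68321543e-03],
       [ 2.47153294e-04, -1.85239627e-03, -9.99998254e-01]]), 'contact_force': array([-0.02336785, -0.63579894, -0.34267764]), 'torque': array([-0.01810148,  0.04393119, -0.02576627]), 'grasp_force': 0.0, 'width': 0.0854204599477037}
```

View pics/scene0.png

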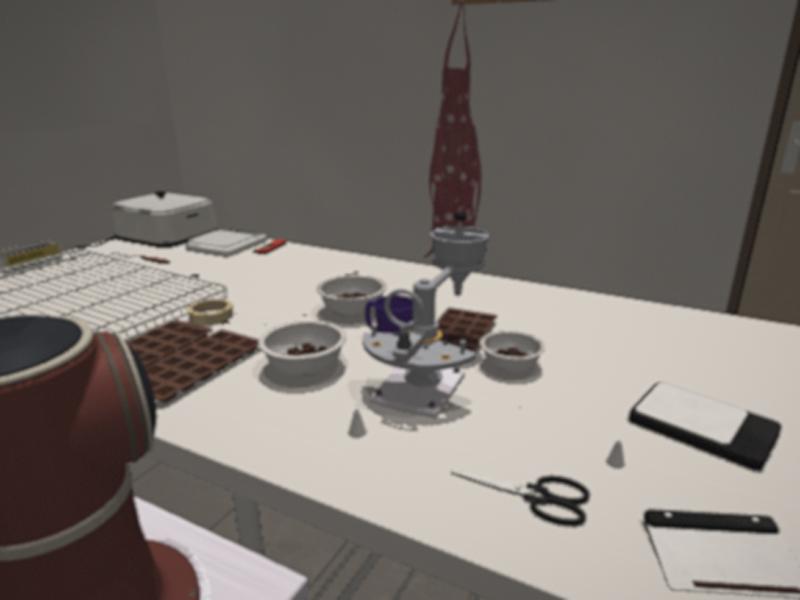

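View pics/top0.png

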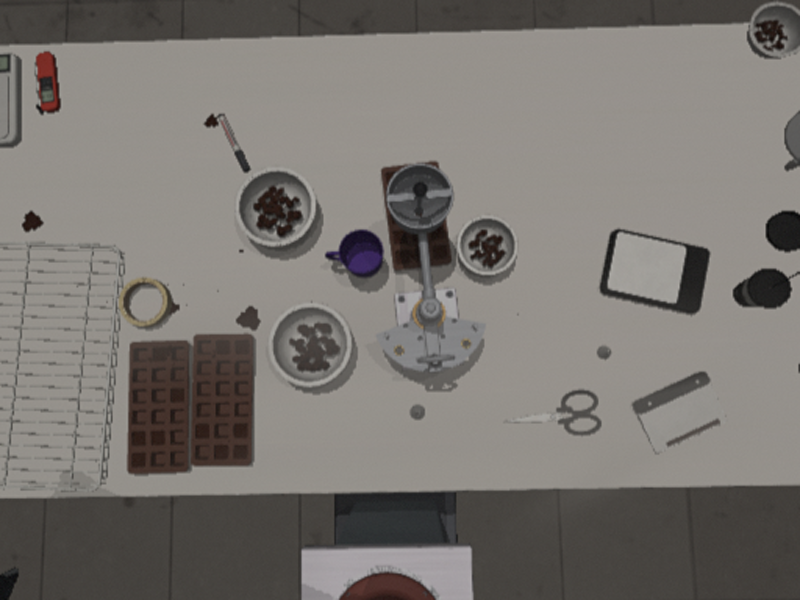

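The bowl of about 117 mm is at the right station: (487,247) in the top view and (511,352) in the scene view. The mug is on the left at (361,253). The pull ring is at about (433,360) in top and (403,311) in scene, the pivot at (430,305) and (426,285), and the knob at (420,188) and (460,216). So the spout has to go right (-0.785) and the ring left.

```bash
cat > h.py <<'E'
import numpy as np,cv2
from workcell import env, open_gripper, close_gripper, planner, sense, imaging
def P(c):
    return c["intrinsics"]@np.c_[cv2.Rodrigues(c["rvec"])[0],np.ravel(c["tvec"])]
def plane(c,uv,z):
    R=cv2.Rodrigues(c["rvec"])[0];o=-R.T@np.ravel(c["tvec"]);d=R.T@np.linalg.inv(c["intrinsics"])@[uv[0],uv[1],1.]
    return (o+d*(z-o[2])/d[2])[:3]
def tri(a,ua,b,ub):
    X=cv2.triangulatePoints(P(a),P(b),np.array(ua,float),np.array(ub,float)).ravel();return X[:3]/X[3]
def proj(c,X):
    u=P(c)@np.r_[X,1];return u[:2]/u[2]
def frame(yaw,pitch=0,roll=0):
    # tool z horizontal along yaw, pitched down; tool y level at roll=0
    z=np.array([np.cos(yaw)*np.cos(pitch),np.sin(yaw)*np.cos(pitch),-np.sin(pitch)])
    y=np.array([-np.sin(yaw),np.cos(yaw),0]);x=np.cross(y,z)
    return np.c_[np.cos(roll)*x+np.sin(roll)*y,-np.sin(roll)*x+np.cos(roll)*y,z]
E
python3 - <<'E'
from h import *
t=dict(np.load("top0.npz"));s=dict(np.load("scene0.npz"));k=.64
for n,a,b,z in(("pivot",(430,305),(426,285),.196),("knob",(420,188),(460,216),.267),("ring",(433,360),(403,311),.190)):
    print(n,tri(t,np.array(a)*k,s,np.array(b)*k),plane(t,np.array(a)*k,z))
for n,a,z in(("bowl",(487,247),.045),("holeL",(399,350),.093),("holeR",(467,343),.093)): print(n,plane(t,np.array(a)*k,z))
im=t["img"][170:265,220:330];cv2.imwrite("pics/crop.png",cv2.resize(np.hstack([im,s["img"][150:245,215:325]])[:,:,::-1],None,fx=3.6,fy=3.6,interpolation=cv2.INTER_CUBIC))
p=plane(t,np.array((430,305))*k,.196)
for pit in(0,.2,.4,.6):
  for roll in(0,np.pi,np.pi/2,-np.pi/2):
    out=[]
    for yaw in(0,-.2,-.4,-.6,-.785):
        ringp=np.r_[p[:2],.177]-.085*np.array([np.cos(yaw),np.sin(yaw),0])
        q=planner.ik(ringp+.02*frame(yaw,pit,roll)[:,2],frame(yaw,pit,roll)); out.append(None if q is None else np.round(q,2).tolist())
    print(pit,round(roll,2),out)
E
```

```text
pivot [ 0.5823442  -0.08991394  0.18231119] [ 0.58033925 -0.08869987  0.196     ]
knob [ 0.75906648 -0.07508969  0.25803225] [ 0.75645869 -0.07521017  0.267     ]
ring [ 0.49201292 -0.09376924  0.17087848] [ 0.49054011 -0.09149927  0.19      ]
bowl [ 0.70667479 -0.20501274  0.045     ]
holeL [ 0.51265992 -0.03495009  0.093     ]
holeR [ 0.52271609 -0.15678344  0.093     ]
0 0 [None, None, None, [0.11, -0.2, 2.5, 4.05, 0.97, 0.95], None]
0 3.14 [None, None, None, [0.11, -0.2, 2.5, 4.05, 0.97, -2.2], None]
0 1.57 [None, None, None, [0.11, -0.2, 2.5, 4.05, 0.97, 2.52], None]
0 -1.57 [None, None, None, [0.11, -0.2, 2.5, 4.05, 0.97, -0.62], None]
0.2 0 [None, None, None, None, None]
0.2 3.14 [None, None, None, None, None]
0.2 1.57 [None, None, None, None, None]
0.2 -1.57 [None, None, None, None, None]
0.4 0 [None, None, None, None, None]
0.4 3.14 [None, None, None, None, None]
0.4 1.57 [None, None, None, None, None]
0.4 -1.57 [None, None, None, None, None]
0.6 0 [[-0.56, -0.74, 2.54, 0.84, 0.63, -2.64], [-0.36, -0.77, 2.55, 0.33, 0.42, -1.97], [-0.15, -0.69, 2.51, -0.52, 0.41, -0.94], [0.02, -0.52, 2.42, -0.98, 0.62, -0.31], None]
0.6 3.14 [[-0.56, -0.74, 2.54, 0.84, 0.63, 0.5], [-0.36, -0.77, 2.55, 0.33, 0.42, 1.17], [-0.15, -0.69, 2.51, -0.52, 0.41, 2.2], [0.02, -0.52, 2.42, -0.98, 0.62, 2.83], None]
0.6 1.57 [[-0.56, -0.74, 2.54, 0.84, 0.63, -1.07], [-0.36, -0.77, 2.55, 0.33, 0.42, -0.4], [-0.15, -0.69, 2.51, -0.52, 0.41, 0.63], [0.02, -0.52, 2.42, -0.98, 0.62, 1.26], None]
0.6 -1.57 [[-0.56, -0.74, 2.54, 0.84, 0.63, 2.07], [-0.36, -0.77, 2.55, 0.33, 0.42, 2.74], [-0.15, -0.69, 2.51, -0.52, 0.41, -2.51], [0.02, -0.52, 2.42, -0.98, 0.62, -1.88], None]
```

View pics/crop.png

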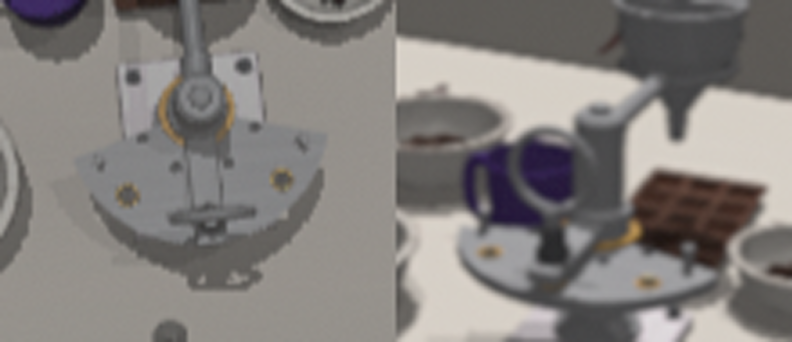

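Run:
```python
from h import *
t=dict(np.load("top0.npz"))
piv=plane(t,np.array((203/3.6+220,95/3.6+170)),.196);rg=plane(t,np.array((212/3.6+220,214/3.6+170)),.2)
print(piv,rg,np.arctan2(*(piv-rg)[1::-1]),np.linalg.norm((piv-rg)[:2]))
lo=np.array([-3.01,-1.01,.06,-1.02,.09,-3.14]);hi=np.array([3.01,2.22,2.58,4.17,2.62,3.14])
yaws=[.08,-.05,-.2,-.35,-.5,-.705]
for pit in(.5,.6,.7,.8,.9):
  for off in(-.4,-.2,0,.2,.4):
    o=[]
    for back in(-.02,.08):
      for y in yaws:
        f=frame(y+off,pit);r=np.r_[piv[:2],.185]-.085*np.array([np.cos(y),np.sin(y),0])
        q=planner.ik(r-back*f[:,2],f);o.append(" None" if q is None else "%5.2f"%min((q-lo)[:5].min(),(hi-q)[:5].min()))
    print(pit,off,*o)
f=None
for y in yaws:
    for off in(0,.2):
        f=frame(y+off,.7);r=np.r_[piv[:2],.185]-.085*np.array([np.cos(y),np.sin(y),0]);q=planner.ik(r+.02*f[:,2],f);print(y,off,None if q is None else q.round(2))
```

```text
[ 0.57720711 -0.09166439  0.196     ] [ 0.49253924 -0.0956395   0.2       ] 0.046914945777197056 0.08476114131596522
0.5 -0.4  None  0.01  None  None  None  None  None  None  None  None  None  None
0.5 -0.2  None  None  0.01  None  None  None  None  None  None  None  None  None
0.5 0  0.02  None  None  0.00  None  None  None  None  None  None  None  None
0.5 0.2  0.09  0.03  None  None  0.01  None -0.00  None  None  None  None  None
0.5 0.4  0.18  0.11  0.04  None  None  0.04  0.14  None  None  None  None  None
0.6 -0.4  0.04  0.06  0.11  0.00  None  None  None  None  0.02  0.09  0.02  0.02
0.6 -0.2  0.04  0.03  0.05  0.11  0.01  None  None  None  None  None  0.11  0.01
0.6 0  0.07  0.03  0.03  0.05  0.11  None  None  None  None  None  None  0.08
0.6 0.2  0.13  0.08  0.04  0.03  0.06  0.14  0.06  None  None  None  None  0.06
0.6 0.4  0.21  0.14  0.08  0.04  0.04  0.09  0.18  0.08  None  None  None  None
0.7 -0.4  0.10  0.11  0.16  0.18  0.10  0.07  None  None  0.07  0.20  0.15  0.12
0.7 -0.2  0.09  0.09  0.11  0.15  0.20  0.09  None  None  None  0.05  0.19  0.14
0.7 0  0.12  0.09  0.
[... 876 characters left out ...]
  0.21  0.21  0.23  0.28  0.23  0.13  0.06  0.05  0.10  0.24
0.9 0.4  0.32  0.27  0.24  0.22  0.22  0.25  0.33  0.25  0.14  0.08  0.07  0.15
0.08 0 [-0.61 -0.69  2.46  0.76  0.79 -2.65]
0.08 0.2 [-0.69 -0.6   2.41  0.88  0.96 -2.93]
-0.05 0 [-0.5  -0.75  2.49  0.58  0.66 -2.35]
-0.05 0.2 [-0.61 -0.68  2.46  0.79  0.83 -2.72]
-0.2 0 [-0.37 -0.76  2.5   0.24  0.55 -1.89]
-0.2 0.2 [-0.49 -0.74  2.49  0.61  0.68 -2.4 ]
-0.35 0 [-0.22 -0.71  2.47 -0.19  0.52 -1.32]
-0.35 0.2 [-0.36 -0.75  2.49  0.3   0.56 -1.96]
-0.5 0 [-0.09 -0.62  2.42 -0.58  0.59 -0.81]
-0.5 0.2 [-0.21 -0.7   2.47 -0.13  0.51 -1.4 ]
-0.705 0 [ 0.05 -0.47  2.33 -0.85  0.77 -0.34]
-0.705 0.2 [-0.04 -0.57  2.39 -0.64  0.6  -0.71]
```

```bash
cat >> h.py <<'E'
S0=np.array([.5772,-.0917,0])  # pivot
def tcp_for(F,yaw,pit,roll):
    # TCP so that the LOWER open finger's end centre is at F
    f=frame(yaw,pit,roll); s=-np.sign(f[2,1])
    return F+.013*f[:,2]-s*.04975*f[:,1], f
def ringc(y,z=.177): return np.array([S0[0]-.085*np.cos(y),S0[1]-.085*np.sin(y),z])
E
python3 - <<'E'
from h import *
lo=np.array([-3.01,-1.01,.06,-1.02,.09,-3.14]);hi=np.array([3.01,2.22,2.58,4.17,2.62,3.14])
yaws=[.07,-.1,-.3,-.5,-.715]
for roll in(np.pi/2,-np.pi/2):
 for pit in(.3,.4,.5,.6,.7):
  for off in(-.2,0,.2,.4):
    o=[]
    for back in(-.025,.06):
      for y in yaws:
        f=frame(y+off,pit); T,f=tcp_for(ringc(y,.185)-back*f[:,2],y+off,pit,roll)
        q=planner.ik(T,f);o.append(" None" if q is None else "%5.2f"%min((q-lo).min(),(hi-q).min()))
    print(round(roll,1),pit,off,*o)
for y in yaws:
    f=frame(y,.6);T,f=tcp_for(ringc(y,.185)+.025*f[:,2],y,.6,np.pi/2);q=planner.ik(T,f);print(y,T,None if q is None else q.round(2))
E
```

```text
1.6 0.3 -0.2  0.01  None  None  None  None  None  None  None  None  None
1.6 0.3 0  0.04  0.00  None  None  None  None  None  None  None  None
1.6 0.3 0.2  0.11  0.04  0.00  None  None  None  None  None  None  None
1.6 0.3 0.4  0.19  0.10  0.03  0.02  None  0.12  None  None  None  None
1.6 0.4 -0.2  0.06  0.06  None  None  None  None  None  None  None  None
1.6 0.4 0  0.08  0.05  0.06  None  None  None  None  None  0.01  None
1.6 0.4 0.2  0.14  0.08  0.05  0.08  None  0.04  None  None  None  None
1.6 0.4 0.4  0.22  0.14  0.07  0.06  0.11  0.16  0.03  None  None  None
1.6 0.5 -0.2  0.11  0.11  0.15  None  None  None  None  0.05  None  None
1.6 0.5 0  0.13  0.10  0.11  0.09  None  None  None  None  0.07  None
1.6 0.5 0.2  0.18  0.13  0.10  0.13 -0.00  0.10  None  None  None  0.11
1.6 0.5 0.4  0.25  0.18  0.12  0.12  0.16  0.20  0.09  None  None  0.03
1.6 0.6 -0.2  0.16  0.16  0.20  0.08  None  None  None  0.12  0.16  0.03
1.6 0.6 0  0.18  0.16  0.17  0.22  0.04  0.06  None  0.01  0.14  0.11
1.6 0.6 0.2  0.22  0.18  0.16  0.18  0.23  0.16  0.05  None  0.04  0.18
1.6 0.6 0.4  0.28  0.22 
[... 1496 characters left out ...]
11
-1.6 0.7 -0.2  0.22  0.05  0.25  0.26  0.12  0.09  0.04  0.19  0.27  0.16
-1.6 0.7 0  0.24  0.22  0.05  0.27  0.22  0.15  0.08  0.05  0.21  0.27
-1.6 0.7 0.2  0.27  0.23  0.22  0.15  0.29  0.22  0.14  0.08  0.13  0.24
-1.6 0.7 0.4  0.32  0.27  0.23  0.23  0.26  0.29  0.22  0.13  0.10  0.19
0.07 [ 0.55171628 -0.09348678  0.20460403] [-0.55 -0.61  2.4   0.87  0.68 -1.13]
-0.1 [ 0.55178134 -0.08914963  0.20460403] [-0.43 -0.65  2.42  0.59  0.5  -0.72]
-0.3 [ 0.5527947  -0.08415056  0.20460403] [-0.27 -0.63  2.41 -0.06  0.39  0.07]
-0.5 [ 0.55478103 -0.07945246  0.20460403] [-0.12 -0.55  2.36 -0.69  0.49  0.85]
-0.715 [ 0.55791017 -0.07495141  0.20460403] [ 0.01 -0.42  2.28 -0.98  0.71  1.3 ]
```

```bash
cat >> h.py <<'E'
PIT,OFF,ROLL=.7,.2,np.pi/2
def pose(y,back,lift=0.,dz=0.,lat=0.):
    """lower fingertip 'back' before the ring plane along the finger, ring at yaw y"""
    f=frame(y+OFF,PIT); L=np.array([-np.sin(y),np.cos(y),0])
    return tcp_for(ringc(y,.177+lift+dz)+lat*L-back*f[:,2],y+OFF,PIT,ROLL)
def snap(name,*cams):
    for n in cams:
        c=imaging.camera(n);np.savez(f"{name}_{n}.npz",**c);cv2.imwrite(f"pics/{name}_{n}.png",c["img"][:,:,::-1])
def tip():
    s=sense();R=s["orientation"];return s["ee_pos"]-.013*R[:,2]-np.sign(R[2,1])*.04975*R[:,1]
E
python3 - <<'E'
from h import *
Y=.07
T,f=pose(Y,.06)
for d in ([-.03,0,.12],[0,0,.12],[-.03,0,.08],[0,0,.08]):
    if planner.ik(T+d,f) is not None: break
print(d,planner.ik(T+d,f)); env.move_ptp(T+d,f); print(sense()["t"])
env.move_l(T,f,.12); s=sense();print(s["t"],s["contact_force"],tip(),T-s["ee_pos"])
snap("pre","scene","wrist","top")
a=cv2.imread("pics/pre_scene.png")[130:260,200:370];b=cv2.imread("pics/pre_wrist.png")
cv2.imwrite("pics/pre.png",np.hstack([cv2.resize(a,(400,306),interpolation=cv2.INTER_CUBIC),cv2.resize(b,(400,306))]))
E
```

```text
[-0.03, 0, 0.12] [-0.80507784 -0.88123546  2.23786094  0.760725    1.35044188 -1.07760976]
2.75
3.9333 [ 0.4980617  -0.22075126  0.6307754 ] [ 0.44850338 -0.11019986  0.21676869] [-0.00028418  0.00028922 -0.00115928]
```

View pics/pre.png

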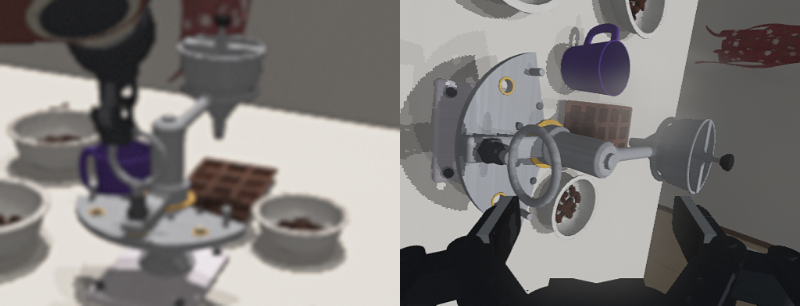

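The wrist view shows the ring ahead of the lower (left) finger, with its centre near (533,165) in the composite. The lower fingertip is at about (510,200). Next I triangulate and compare with the model.

Run:
```python
from h import *
w=dict(np.load("pre_wrist.npz"));s=dict(np.load("pre_scene.npz"));s0=dict(np.load("scene0.npz"))
print("tip px wrist",proj(w,tip()),"scene",proj(s,tip()),"ring model",proj(w,ringc(.07)),proj(s,ringc(.07)))
print("tri",tri(w,(170,207),s,(257.,198.3)))
print("ext tip@ring px",proj(w,tip()+.06*sense()["orientation"][:,2]))
im=w["img"].copy();sc=s["img"].copy()
def ring(c,im,C,y,r):
    n=np.array([-np.sin(y),np.cos(y),0])
    for a in np.linspace(0,6.28,24):
        u=proj(c,C+r*np.cos(a)*n+np.array([0,0,r*np.sin(a)]))
        cv2.circle(im,tuple(int(v) for v in np.round(u*16)),4,(255,0,0),-1,cv2.LINE_AA,4)
im=cv2.resize(im[90:320,80:310],None,fx=1,fy=1)
def big(c,x0,y0,w_,h_,f):
    im=cv2.resize(c["img"][y0:y0+h_,x0:x0+w_],None,fx=f,fy=f,interpolation=cv2.INTER_CUBIC)
    n=np.array([-np.sin(.07),np.cos(.07),0])
    for r in(.025,.032):
      for a in np.linspace(0,6.28,25):
        u=(proj(c,ringc(.07)+r*np.cos(a)*n+np.array([0,0,r*np.sin(a)]))-[x0,y0])*f
        cv2.circle(im,tuple(int(v) for v in u),1,(255,0,0),-1)
    for X in(tip(),tip()+.06*sense()["orientation"][:,2]):
        cv2.circle(im,tuple(int(v) for v in (proj(c,X)-[x0,y0])*f),3,(0,255,0),-1)
    return im
cv2.imwrite("pics/ov.png",np.hstack([big(w,100,130,130,160,3),big(s,220,160,80,96,5)])[:,:,::-1])
```

```text
tip px wrist [136.06347583 261.86548653] scene [254.13845876 188.27545602] ring model [166.84402689 210.62152871] [258.50644276 196.95519119]
tri [ 0.49435846 -0.09439566  0.17372464]
ext tip@ring px [168.33574225 211.66599949]
```

View pics/ov.png

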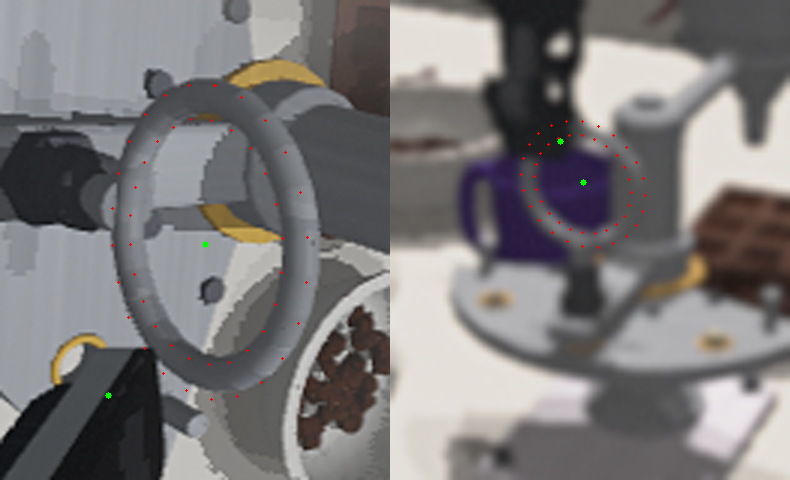

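```bash
sed -i 's/^S0=.*/S0=np.array([.5785,-.0898,0])/' h.py; echo 'Y0=.06' >> h.py
python3 - <<'E'
from h import *
s=sense();f0=s["contact_force"]
def rep(m): s=sense();print(m,round(s["t"],2),(s["contact_force"]).round(1),tip().round(4))
for b in(.03,0,-.022):
    env.move_l(*pose(Y0,b),.06);rep(b)
for dz in(.004,.007,.010,.013):
    env.move_l(*pose(Y0,-.022,dz=dz),.03);rep(dz)
    if sense()["contact_force"][2]<-3.5: break
snap("in","wrist","scene")
E
```

```text
0.03 4.76 [ 0.   0.4 -0.1] [ 0.4715 -0.1008  0.1964]
0 5.41 [-0.1 -0.2 -0.2] [ 0.4937 -0.0949  0.177 ]
-0.022 5.92 [ 0.   0.6 -0. ] [ 0.5099 -0.0905  0.1627]
0.004 6.21 [ 0.5 -0.3  0.5] [ 0.5102 -0.0909  0.1677]
0.007 6.46 [-0.1 -0.2 -0.1] [ 0.51   -0.0907  0.1703]
0.01 6.71 [ 0.7  0.5 -0.1] [ 0.5097 -0.0905  0.1726]
0.013 6.96 [-1.6  0.8 -4.5] [ 0.509  -0.09    0.1742]
```

Run:
```python
from h import *
def rep(m): s=sense();print(m,round(s["t"],2),(s["contact_force"]).round(1),tip().round(4))
for dz in(.016,.020,.024,.0275):
    env.move_l(*pose(Y0,-.022,dz=dz),.03);rep(dz)
    if tip()[2]>.1885: break
snap("lift","wrist","scene")
a=cv2.imread("pics/lift_scene.png")[150:260,200:330];b=cv2.imread("pics/lift_wrist.png")[90:320,80:310]
cv2.imwrite("pics/lift.png",np.hstack([cv2.resize(a,(460,389),interpolation=cv2.INTER_CUBIC),cv2.resize(b,(340,389))]))
```

```text
0.016 7.31 [-4.8  0.5 -5.9] [ 0.5093 -0.0903  0.1779]
0.02 7.59 [-5.9  1.3 -8.1] [ 0.5095 -0.0905  0.1824]
0.024 7.88 [-6.4 -1.4 -7.3] [ 0.5095 -0.0906  0.1866]
0.0275 8.14 [-5.1 -0.3 -9. ] [ 0.5096 -0.0906  0.1901]
```

View pics/lift.png

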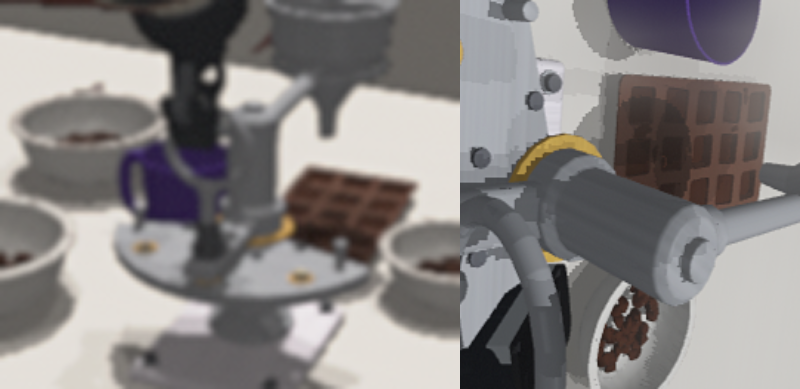

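The ring hangs on the lower fingertip, and the force and height give about 16 mm of lift. The path is clear to swing.

Run:
```python
from h import *
ys=np.arange(Y0,Y0-.7861,-.0655)
assert all(planner.ik(*pose(y,-.022,dz=.0275)) is not None for y in ys)
prev=sense()["ee_pos"]
for i,y in enumerate(ys[1:]):
    T,f=pose(y,-.022,dz=.027)
    env.move_l(T,f,max(.003,np.linalg.norm(T-prev)/.3));prev=T
    s=sense();print(round(y,3),round(s["t"],2),s["contact_force"].round(1),round(tip()[2],4),round(np.abs(tip()-(T-.013*f[:,2]-np.sign(f[2,1])*.04975*f[:,1])).max(),4))
    if np.linalg.norm(s["contact_force"])>22: print("stop");break
snap("sw","wrist","scene","top")
a=cv2.imread("pics/sw_scene.png")[140:260,200:350];b=cv2.imread("pics/sw_top.png")[90:270,180:380]
cv2.imwrite("pics/sw.png",np.hstack([cv2.resize(a,(400,360),interpolation=cv2.INTER_CUBIC),cv2.resize(b,(400,360))]))
```

```text
-0.006 8.68 [-7.3 -1.8 -9. ] 0.1895 0.0004
-0.071 9.13 [-6.4 -0.7 -9. ] 0.1894 0.0005
-0.136 9.58 [-4.7 -0.7 -8.4] 0.1892 0.0008
-0.202 10.03 [-5.4  1.3 -8.7] 0.1891 0.001
-0.268 10.48 [-5.5  1.2 -8.5] 0.189 0.0012
-0.333 10.93 [-5.3  1.5 -8.6] 0.1889 0.0013
-0.398 11.38 [-5.   1.8 -9. ] 0.1888 0.0012
-0.464 11.83 [-5.   0.9 -8.3] 0.1888 0.0011
-0.53 12.28 [-5.8  1.5 -8.7] 0.1887 0.0012
-0.595 12.73 [-4.4  2.3 -7.6] 0.1887 0.0012
-0.661 13.18 [-6.   2.8 -8.6] 0.1886 0.0012
-0.726 13.63 [-3.9  3.4 -8.1] 0.1886 0.0013
```

View pics/sw.png

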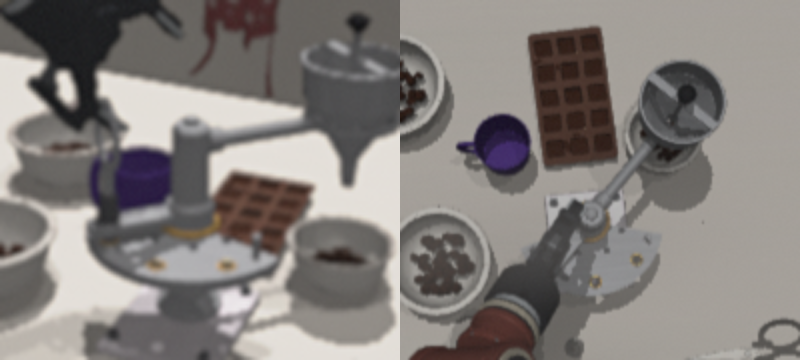

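The spout is now over the bowl: the knob is at (686,94) in the right half and the arm points right. I measure the angle from the knob in both top images.

```bash
cat >> h.py <<'E'
def knob(c,guess,r=9):
    u,v=guess;p=c["img"][v-r:v+r+1,u-r:u+r+1].max(2).astype(float)
    m=np.clip(60-p,0,None); yy,xx=np.mgrid[-r:r+1,-r:r+1]
    return plane(c,(u+(m*xx).sum()/m.sum(),v+(m*yy).sum()/m.sum()),.262),int((m>0).sum())
E
python3 - <<'E'
from h import *
a,na=knob(dict(np.load("top0.npz")),(269,120));b,nb=knob(dict(np.load("sw_top.npz")),(323,137))
print(a,na,b,nb)
for c in(S0,S0+[-.001,-.0015,0],S0+[.002,0,0]):
  A=np.arctan2(*(a-c)[1::-1]);B=np.arctan2(*(b-c)[1::-1]);print(A,B,B-A,np.linalg.norm((a-c)[:2]),np.linalg.norm((b-c)[:2]))
d=np.linalg.norm((a-b)[:2]);print("chord->",2*np.arcsin(d/.36))
E
```

```text
[ 0.75973832 -0.07535722  0.262     ] 171 [ 0.71354818 -0.20640192  0.262     ] 109
0.07952139658365975 -0.71222780649539 -0.7917492030790497 0.1818128766308727 0.17842090156092505
0.08726098331458174 -0.7021893770577623 -0.7894503603723441 0.18293435185515589 0.17820650580856595
0.0804049239579231 -0.7196159757301948 -0.8000208996881178 0.17981926713701732 0.17691191423980562
chord-> 0.7925043195307743
```

Run:
```python
from h import *
y=Y0-.785
for dz in(.023,.020,.018,.016,.0135):
    env.move_l(*pose(y,-.022,dz=dz),.02);s=sense();print(dz,round(s["t"],2),s["contact_force"].round(1),tip().round(4))
snap("low","top","wrist","scene")
b,nb=knob(dict(np.load("low_top.npz")),(323,137));print(b,nb,np.arctan2(*(b-S0)[1::-1])-.0795)
```

```text
0.023 14.13 [-5.1  3.9 -8.2] [ 0.529  -0.0406  0.1849]
0.02 14.43 [-5.7  3.7 -7.5] [ 0.529  -0.0406  0.182 ]
0.018 14.68 [-6.   3.8 -7.7] [ 0.5291 -0.0406  0.1802]
0.016 14.93 [-6.7  4.  -7.3] [ 0.5291 -0.0406  0.1783]
0.0135 15.21 [-5.8  4.  -5. ] [ 0.5292 -0.0406  0.1759]
[ 0.71342967 -0.20632083  0.262     ] 109 -0.7918179332642074
```

The ring still loads the finger about 9 mm below where the pin would ride on the sector, so the pin is in the hole. I finish lowering and check that the contact vanishes at the home height.

Run:
```python
from h import *
y=Y0-.785
for dz in(.0115,.0095,.006,.001):
    env.move_l(*pose(y,-.022,dz=dz),.03);env.dwell(.1);s=sense();print(dz,round(s["t"],2),s["contact_force"].round(1),tip().round(4))
snap("home","scene","wrist")
a=cv2.imread("pics/home_scene.png")[140:260,200:350];b=cv2.imread("pics/home_wrist.png")
cv2.imwrite("pics/home.png",np.hstack([cv2.resize(a,(400,320),interpolation=cv2.INTER_CUBIC),cv2.resize(b,(400,320))]))
for bk in(-.01,.01,.03,.045,.055,.06): print(bk,planner.ik(*pose(y,bk,dz=.001)) is not None)
```

```text
0.0115 15.71 [-5.3  4.  -6.6] [ 0.5296 -0.0406  0.1746]
0.0095 16.06 [-4.8  3.9 -4.1] [ 0.5304 -0.0407  0.1738]
0.006 16.43 [-0.1  0.3  0.4] [ 0.5311 -0.0417  0.1715]
0.001 16.84 [-0.7 -0.5 -0.3] [ 0.5295 -0.042   0.1638]
-0.01 True
0.01 True
0.03 True
0.045 True
0.055 True
0.06 True
```

View pics/home.png

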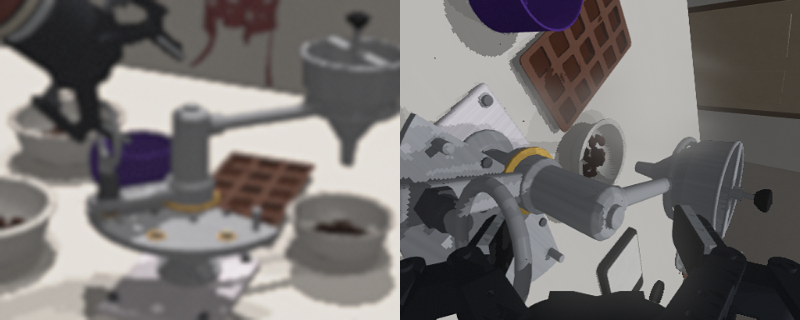

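The contact vanished at tip z ≈ 0.173, the same height as at the start, so the pin is home. The ring surrounds the finger freely, so I withdraw along the finger axis.

Run:
```python
from h import *
y=Y0-.785
env.move_l(*pose(y,-.022,dz=.002),.03)
for bk in(0,.03,.06):
    env.move_l(*pose(y,bk,dz=.002),.05);s=sense();print(bk,round(s["t"],2),s["contact_force"].round(1))
T,f=pose(y,.06)
for d in([-.03,.02,.1],[0,0,.1],[0,0,.06]):
    try: env.move_l(T+d,f,.1);print(d);break
    except env.IKError: pass
snap("end","scene","top","wrist")
b,nb=knob(dict(np.load("end_top.npz")),(323,137));print(sense()["t"],sense()["contact_force"],b,nb)
a=cv2.imread("pics/end_scene.png")[140:260,200:350];b=cv2.imread("pics/end_top.png")[60:290,160:400]
cv2.imwrite("pics/end.png",np.hstack([cv2.resize(a,(400,400),interpolation=cv2.INTER_CUBIC),cv2.resize(b,(400,400))]))
```

```text
0 17.78 [-0.2 -0.4  0.5]
0.03 18.53 [-0.7 -0.1 -0.1]
0.06 19.28 [ 0.1 -0.7 -0.4]
[-0.03, 0.02, 0.1]
20.625 [-0.3570114   0.51588269  0.55282146] [ 0.71379263 -0.20626495  0.262     ] 120
```

View pics/end.png

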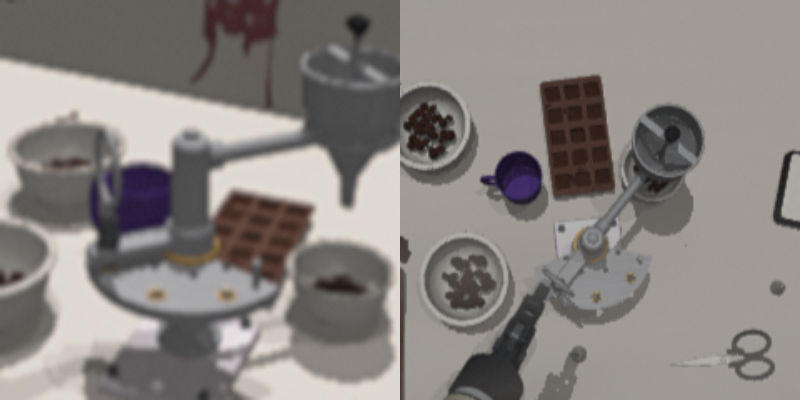

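The robot is clear, the funnel (knob at (671,134)) stands over the bowl, and the other two holes are visible at (597,297) and (630,277). Everything else is where it was, so I hand in.

```bash
python3 -c "
from workcell import env
print(env.finish_job())"
```

```text
the job is handed in; nothing more can be done
None
```

The job is handed in at about 21 s: one open fingertip lifted the pin by its ring, the arm swung one hole to the right so the spout stands over the small bowl, and contact force and height show the pin fully home; the last pictures show the robot clear and everything else in place.

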